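# Wedge the drooping work board level

### The arm

A 7-joint arm with a two-finger parallel gripper is mounted at the origin on the work surface. World frame = base frame: x ahead of the robot, y to its left, z up, the work surface at z = 0. Lengths are in m, angles in rad, forces in N, time in s.
With the tool pointing down it reaches from about 0.4 to 0.85 m from the base axis. Payload 10.4 kg.
Tool frame: the origin (TCP) lies on the centre line of the jaws, within the pads' length; the fingertips stand r.tip_extent ahead of it and the grasp point (between the pads) lies 3 mm ahead of it (r.tip_extent is the distance from the TCP to the fingertips, in m); z points along the fingers, y is the direction in which the jaws open and shut (so a half turn about z gives the same grasp; the last joint's range is limited). The gripper opens to 87 mm and grips with 3 to 60 N. Pads are 19 mm wide; open, the fingers measure 117 mm over their backs; the gripper's body (75 mm by 190 mm) begins 51 mm behind the grasp point.
Start: joints at [1.12, 0.332, -0.065, 1.46, 0.022, 1.35, -0.088], TCP at [0.259, -0.569, 0.245] pointing down, gripper open.
Joint ranges: [-2.6, 2.6], [-0.5, 2.12], [-1.47, 1.34], [0.16, 2.42], [-1.27, 4.41], [0.06, 2.06], [-2.6, 2.6]. Speed limits (rad/s): [2.22, 2.22, 2.79, 2.79, 3.14, 3.14, 3.14].

### API

Orientations are given as a unit quaternion [x, y, z, w].
In Python, from bench import r gives the robot as it stands. The module is installed in compiled form; this text tells all that it offers.
- The arm moves only by the shell command python3 -m jog 'ROWS' [FORCE]. ROWS is JSON, a list of rows, each a list of 5 numbers: the shift along the tool's x, y, z in cm, then the turn about the tool's z in rad, then the closure, from 0 (fully open) to 1 (shut). A call has exactly 10 rows; each row shifts and turns the pose as measured when the row begins, along the tool's axes as they then stand; what a row does not reach is not made up. A row lasts 1/10 s, in which the tool goes at most 50 mm and 8.59 degrees, less where a joint would pass 70% of its speed; a pose out of reach is approached as far as the arm can. A call with a gripper value outside its range is refused whole. The fingers move at their own pace and stop on an object; FORCE is the grip in N (left out, the last holds). Time passes only in rows, so rows that do not move let the fingers close, or fill a call up. It gives the time, the measured TCP pose, the force and the opening at its end, in the units of the state.
- r.read_state(): the state, without advancing time (a new reading comes with each control period).
- r.camera(name): name is "side" or "top" or "wrist"; returns a dict with "pixels" (384x512x3 uint8, red, green, blue), "fx", "fy", "cx", "cy" (pixels), "camera_from_world" (4x4, takes a point from world to camera coordinates). Camera axes: x right, y up, looking along -z (the intrinsics and any distortion apply to the point x, -y, -z); pixel columns grow to the right and rows downward; lengths in m; the calibration is good to about 2 mm. A picture is of the moment at which its call begins. There is no depth.
- r.close_job(): hands the job in, once; it reports no verdict.
The state is a dict: "time": time; "joint_positions": joint angles; "joint_vel": joint speeds; "joint_torque": joint torques, N m; "ee_pos": TCP position; "eef_rot": TCP orientation; "ft_force": force on the tool from outside, world axes, zero at the start; "torque": the same for the moment, N m; "width": finger opening in m.
Only numpy, scipy, OpenCV 4.12 (cv2) and the standard library are available. Lean on these libraries where they do the work, as an engineer would, in place of code of your own. Each camera call takes 0.05 s, during which the arm holds its last target. There are 200 camera calls.

### The job

The hinged work board droops at its front lip. Fetch the larger wooden wedge and push it, thin end first and square to the lip, under the middle of the lip until the board sits level against its stops and the wedge is snug: stop once the push needed has clearly risen, to about two and a half times what lifting the board took, and do not force it beyond that. Move the board only with the wedge, leave the other things where they are, and let go of the wedge.

Things in the scene. Friction and masses are not known exactly. Their poses are not given: they have to be found in the camera images.
- stand: Low dark-steel stand, fixed to the table, with a hinged plywood board carrying a fired clay snake. Origin: on the table (+-2 mm: the stand is packed up or let down by that much from start to start), straight below the lip's middle when level. x axis: from the lip inward under the board, the way the wedge is pushed; y along the lip; z up. Free under the board 135 mm inward, over the middle 180 mm.
- stop (a point): Top of one of the two steel stop posts, at stand x = 24, y = 111 mm (the other at y = -111), 64 mm up; a tab on each reaches over the board. The board is 200 mm wide, 210 mm long, its top 50 mm up when level; the snake begins 75 mm inward of the lip and rises to 150 mm.
- board (a joint): Tilt of the board, rad. 0 = level, where it meets the stops hard; negative = lip drooping; -0.079 = lip fully down, where it rests at the start. Hinge line 190 mm inward of the lip. Board and snake weigh 0.75 to 1.2 kg; the lip bears down with about 3.5 to 6 N.
- lip (a point): Middle of the front lower edge of the board's steel lip (a 10 x 10 mm bar, 196 mm long, under the board's front edge). 22 to 26 mm above the table when level, 15 mm lower when drooping. Moves with the board.
- wedge: The larger of two plain wooden wedges lying on the table: 160 mm long, 36 wide with parallel upright sides, 33 tall at the heel, 4 at the thin end, about 100 g. Top: flat for 18 mm at the heel, then a straight slope of 0.204 to the thin end. Waxed sole and slope (friction 0.28 to 0.42); stays where left under load. Origin: middle of its underside. x axis: from heel to thin end; z up.
- wedge_tip (a point): Middle of the lower edge of the large wedge's thin end: 80 mm from the body origin along +x.
- wedge_heel (a point): Where to grip the large wedge: 18 mm in from the heel's end face, on the centre line, 16.5 mm above its underside. The end face is upright, 36 x 33 mm, capped with smooth steel, and can be pushed with shut fingers. Gripped hard while it is pushed in, the wedge may be held a little off the table, and loses its tightness when let go; pushed on the end face it does not.
- thin_wedge: Bystander: the smaller wooden wedge, 100 mm long, 30 mm wide, only 14 mm tall at the heel: too thin for this job. It and the large wedge may be in either place. Origin: middle of its underside, x axis towards its thin end.
- sponge: Bystander: yellow sponge block 90 x 60 x 45 mm, origin under its centre.
- loop_tool: Bystander: wooden-handled loop tool 155 mm long, lying, origin under its middle.
- brush: Bystander: lying brush, origin under its middle.
- saucer: Bystander: white saucer 110 mm across, 16 mm high, origin under its centre.
- test_tile: Bystander: terracotta test tile 65 x 65 x 9 mm, origin under its centre.
- slip_jar: Bystander: closed squat white jar 64 mm across, 55 mm high, origin under its centre.

How it is judged:
On the way:
1. the large wedge's thin end is under the lip while the board still droops (x of wedge_tip in the frame of stand above 0.008 m and y of wedge_tip in the frame of stand between -0.03 and 0.03 m and height (world z) of wedge_tip below 0.012 m and value of joint board below -0.06 rad), for 0.05 s.
At the end, for the whole second after the job is handed in: the board is level within 0.006 rad; the large wedge, released and at rest, bears on it with more than 7 N (tight against the stops, not just carrying the board), lies flat on the table, its thin end and middle within 25 mm of the lip's middle line, within 10 degrees of square to the lip (value of joint board above -0.006 rad and contact force between wedge and stand above 7 N and y of wedge_tip in the frame of stand between -0.025 and 0.025 m and y of wedge in the frame of stand between -0.025 and 0.025 m and angle between the x axis of wedge and the x axis of stand, either way round below 0.17 rad and angle between wedge's own z axis and vertical below 0.05 rad and linear speed of wedge below 0.01 m/s); the robot touches nothing.
It fails at once if the wedge is forced: it presses on the stand or board with more than 32 N (contact force between wedge and stand above 32 N).
It fails at once if the robot itself pushes or lifts the stand or its board with more than 3 N (contact force between any of the fingers, the arm and stand above 3 N).
It fails at once if a bystander is moved more than 30 mm (distance of any of thin_wedge, sponge, loop_tool, brush, saucer, test_tile, slip_jar from where it was at the start of the episode above 0.03 m).
It also fails if it takes over 69 s, if anything falls off the work surface, if the arm or the gripper's body presses on something with over 40 N, if the wrist force passes 120 N, or if a joint passes its speed limit or range.

## Working session

There is one attempt and no reset: what is moved stays moved. The work goes in short steps, Python scripts to look and compute and a shell command to move; the robot and the scene stay as the last step left them, time stands still between calls to the robot, and variables do not carry over. Pictures are saved under pics/ and viewed, about 8 in all and at most 12, crops included, and the job is handed in when it is done.

```bash
mkdir -p pics; cat > h.py <<'E'
import numpy as np, cv2, json
from bench import r
def snap(n,f,crop=None,scale=1):
    c=r.camera(n); p=c["pixels"][:,:,::-1].copy()
    np.savez('pics/'+f+'.npz',p=p,K=[c["fx"],c["fy"],c["cx"],c["cy"]],T=c["camera_from_world"])
    q=p
    if crop: q=p[crop[1]:crop[3],crop[0]:crop[2]]
    if scale!=1: q=cv2.resize(q,None,fx=scale,fy=scale,interpolation=cv2.INTER_CUBIC)
    cv2.imwrite('pics/'+f+'.png',q); return c
def load(f):
    d=np.load('pics/'+f+'.npz'); return d['p'],d['K'],d['T']
def ray(K,T,u,v):
    d=np.array([(u-K[2])/K[0],-(v-K[3])/K[1],-1.]); R=T[:3,:3]
    return -R.T@T[:3,3], R.T@d
def onz(K,T,u,v,z):
    o,d=ray(K,T,u,v); return o+d*(z-o[2])/d[2]
def proj(K,T,P):
    c=T[:3,:3]@np.asarray(P)+T[:3,3]; return K[2]+K[0]*c[0]/-c[2], K[3]-K[1]*c[1]/-c[2]
E
python3 - <<'E'
from h import *
import h
print(list(r.camera("top").keys()))
for n in ("top","side"):
    c=snap(n,n+'1',scale=1.5); print(n,c["fx"],c["cx"],c["cy"],np.round(c["camera_from_world"],3).tolist())
print(r.read_state(), r.tip_extent)
E
```

```text
['pixels', 'fx', 'fy', 'cx', 'cy', 'camera_from_world']
top 406.10217773165215 250.71789440319063 194.30278576987038 [[0.131, -0.991, 0.002, -0.208], [0.968, 0.128, 0.217, -0.493], [-0.215, -0.027, 0.976, -0.847], [0.0, 0.0, 0.0, 1.0]]
side 403.92742014869845 260.40272545346903 190.78075354981686 [[-0.772, -0.635, 0.013, 0.309], [0.393, -0.461, 0.795, -0.33], [-0.499, 0.619, 0.606, -0.537], [0.0, 0.0, 0.0, 1.0]]
{'time': 0.15, 'joint_positions': array([ 1.12038198,  0.3327295 , -0.06469948,  1.46070467,  0.02160216,
        1.34986666, -0.08845713]), 'joint_vel': array([-0.00022159, -0.00205313, -0.00016912, -0.00391751,  0.00208268,
        0.00216502, -0.0011172 ]), 'joint_torque': array([ 1.26120412e-03, -6.23630476e+01,  2.49652035e-02, -3.90145075e+01,
       -6.13464369e-02,  3.72213917e-02,  1.60725804e-04]), 'ee_pos': array([ 0.25920365, -0.56845204,  0.24395582]), 'eef_rot': array([ 9.77202591e-01,  2.12308360e-01, -1.28219242e-04, -4.89940034e-04]), 'ft_force': array([-0.02589571,  0.26647505,  0.17998604]), 'torque': array([-0.03093486,  0.00258103,  0.00516679]), 'width': 0.08706690313488775} 0.022
```

View pics/top1.png

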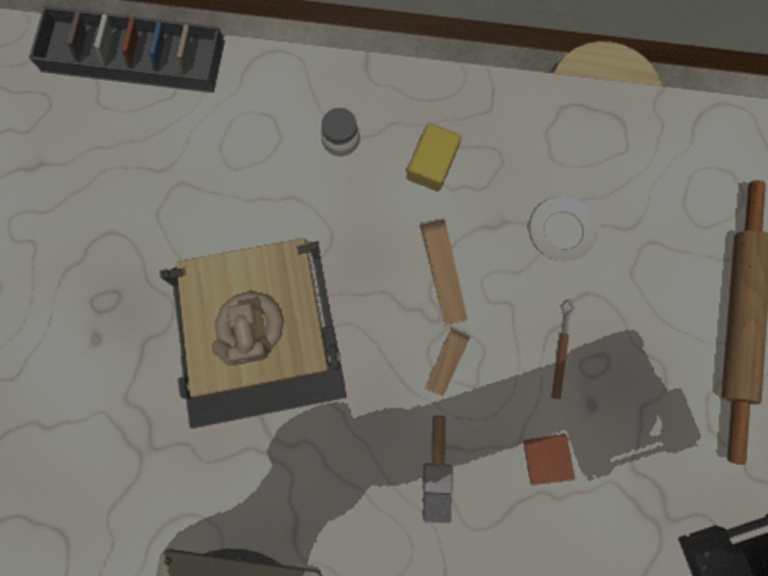

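View pics/side1.png

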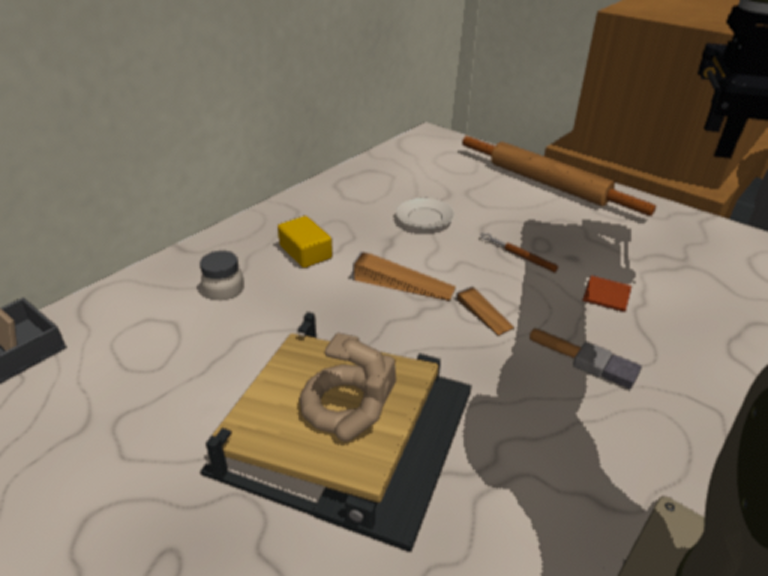

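The top view (1.5x scale) shows the stand at about (255,330), with its lip edge on the far side, roughly (178,262)–(305,240), next to the two stop posts. The large wedge runs from (432,222) to (455,322) and the thin wedge sits at (447,362). The side view agrees: the large wedge's heel is at (360,265) and its thin end at (452,292).

```bash
python3 - <<'E'
from h import *
p,K,T=load('top1'); hsv=cv2.cvtColor(p,cv2.COLOR_BGR2HSV)
m=cv2.inRange(hsv,(5,85,60),(22,255,255))
n,l,s,c=cv2.connectedComponentsWithStats(m)
for i in range(1,n):
    if s[i,4]<150: continue
    pts=np.argwhere(l==i)[:,::-1].astype(np.float32)
    b=cv2.boxPoints(cv2.minAreaRect(pts))
    print(s[i],c[i].round(1)); print(' px',b.round(1).tolist()); print(' z0',[onz(K,T,*q,0.0)[:2].round(3).tolist() for q in b])
# stand: posts & hinge etc
for nm,(u,v),z in [("postL",(173,273),.064),("postR",(310,247),.064),("lipL",(178,262),.036),("lipR",(305,240),.036),("rearL",(190,397),.05),("rearR",(327,373),.05),("base",(191,426),0.0),("base",(345,396),0.)]:
    print(nm,onz(K,T,u/1.5,v/1.5,z).round(3))
big=cv2.resize(np.hstack([p[140:300,95:240]]),None,fx=5,fy=3.7*1,interpolation=cv2.INTER_CUBIC)
big=cv2.resize(p[145:290,100:325],None,fx=3.5,fy=3.5,interpolation=cv2.INTER_CUBIC)
cv2.imwrite('pics/top1c.png',cv2.convertScaleAbs(big,alpha=1.5))
E
```

```text
[376  39  64  17 218] [416.1  47.5]
 px [[375.0, 44.70000076293945], [376.20001220703125, 37.599998474121094], [440.1000061035156, 48.900001525878906], [438.79998779296875, 56.0]]
 z0 [[0.96, -0.406], [0.98, -0.407], [0.97, -0.572], [0.949, -0.569]]
[ 483  120   29  189 3191] [498.7 215.5]
 px [[479.20001220703125, 307.0], [495.70001220703125, 119.19999694824219], [519.5, 121.30000305175781], [503.1000061035156, 309.1000061035156]]
 z0 [[0.34, -0.677], [0.794, -0.713], [0.797, -0.771], [0.343, -0.73]]
[ 282  148   29   68 1002] [295.9 181.1]
 px [[280.3999938964844, 150.39999389648438], [295.3999938964844, 146.60000610351562], [311.79998779296875, 212.10000610351562], [296.70001220703125, 215.8000030517578]]
 z0 [[0.645, -0.197], [0.659, -0.232], [0.504, -0.287], [0.491, -0.254]]
[ 150  175   68   85 1874] [191.6 225.2]
 px [[136.89999389648438, 184.10000610351562], [204.1999969482422, 171.39999389648438], [218.5, 246.89999389648438], [151.10000610351562, 259.6000061035156]]
 z0 [[0.517, 0.13], [0.569, -0.023], [0.396, -0.084], [0.347, 0.064]]
[119 184  26  81 772] [132.8 227.2]
 px 
[... 667 characters left out ...]
0.5, -0.443], [0.402, -0.436]]
[289 278   8  32 203] [292.1 293.4]
 px [[289.0, 278.0], [296.0, 278.0], [296.0, 309.0], [289.0, 309.0]]
 z0 [[0.348, -0.251], [0.35, -0.267], [0.283, -0.274], [0.281, -0.259]]
[350 290  33  33 859] [365.7 306.1]
 px [[349.20001220703125, 293.29998779296875], [378.20001220703125, 289.1000061035156], [382.3999938964844, 318.79998779296875], [353.3999938964844, 322.8999938964844]]
 z0 [[0.332, -0.389], [0.349, -0.452], [0.287, -0.466], [0.27, -0.403]]
postL [0.502 0.158 0.064]
postR [ 0.568 -0.036  0.064]
lipL [0.526 0.164 0.036]
lipR [ 0.586 -0.023  0.036]
rearL [0.329 0.102 0.05 ]
rearR [ 0.388 -0.088  0.05 ]
base [0.287 0.107 0.   ]
base [ 0.361 -0.115  0.   ]
```

View pics/top1c.png

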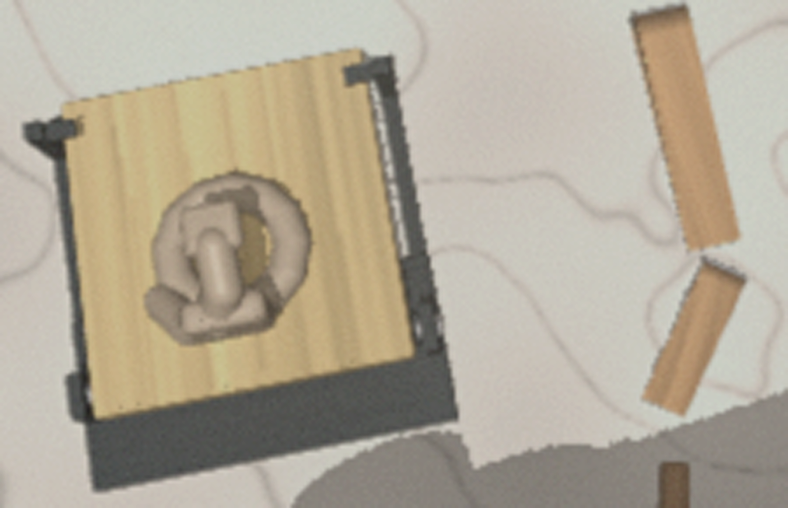

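```bash
python3 - <<'E'
from h import *
p,K,T=load('top1')
f=lambda u,v,z: onz(K,T,100+u/3.5,145+v/3.5,z)[:2]
h1,h2=f(630,17,.033),f(688,7,.033); t1,t2=f(691,250,.004),f(739,240,.004)
print('wedge corners',h1,h2,t1,t2,'w',np.linalg.norm(h1-h2),np.linalg.norm(t1-t2))
H=(h1+h2)/2;t=(t1+t2)/2;d=t-H;L=np.linalg.norm(d);d/=L
print('H',H,'tip',t,'L',L,'ang of -x',np.degrees(np.arctan2(-d[1],-d[0])),'grip',H+.018*d)
fl,fr,rl,rr=f(63,103,.036),f(362,49,.036),f(96,418,.052),f(413,355,.052)
print('board',fl,fr,rl,rr,np.linalg.norm(fl-fr),np.linalg.norm(fl-rl),np.linalg.norm(fr-rr))
M=(fl+fr)/2; x=(rl+rr)/2-M; w=fr-fl
print('lipmid',M,'ang',np.degrees(np.arctan2(-x[1],-x[0])),np.degrees(np.arctan2(w[0],-w[1])))
# posts in both views
E
```

```text
wedge corners [ 0.63468215 -0.19531886] [ 0.646712   -0.23285796] [ 0.48905524 -0.25498675] [ 0.49990607 -0.28585651] w 0.03941955460557038 0.032721294126567116
H [ 0.64069708 -0.21408841] tip [ 0.49448065 -0.27042163] L 0.1566929314548115 ang of -x 21.070320438913207 grip [ 0.62390056 -0.22055965]
board [0.52631287 0.16565719] [ 0.58841009 -0.02243142] [0.32924818 0.09964619] [ 0.39260783 -0.08698732] 0.19807420117554278 0.20782670886796906 0.20616980590767908
lipmid [0.55736148 0.07161289] ang 18.38390805247138 18.270577190517507
```

```bash
python3 -m jog '[[0,0,0,0.06,0],[4.6,-1.9,0,0,0],[4.6,-1.9,1,0,0],[4.6,-1.9,1,0,0],[4.6,-1.9,1,0,0],[4.6,-1.9,1,0,0],[4.6,-1.9,1,0,0],[4.6,-1.9,1,0,0],[4.6,-1.9,1,0,0],[4.6,-1.9,1,0,0]]'
```

```text
time: 1.15
ee_pos: [0.5782, -0.2696, 0.162]
eef_rot: [0.985, 0.173, -0.002, 0.001]
ft_force: [0.8, -1.4, 1.0]
width: 0.0868
```

```bash
python3 -m jog '[[2,-1,1,-0.02,0],[2,-1,1,0,0],[1.9,-1,1,0,0],[0,0,0,0,0],[0,0,0,0,0],[0,0,0,0,0],[0,0,0,0,0],[0,0,0,0,0],[0,0,0,0,0],[0,0,0,0,0]]'
python3 - <<'E'
from h import *
c=snap("wrist","w1",scale=1.2); s=r.read_state(); print(s['ee_pos'],s['eef_rot'])
p,K,T=load('w1'); 
for P in ([.624,-.2205,.033],[.494,-.270,.004],[.6407,-.214,.033],[*s['ee_pos'][:2],.033]): print(np.array(proj(K,T,P))*1.2)
E
```

```text
time: 2.15
ee_pos: [0.626, -0.2132, 0.1285]
eef_rot: [0.982, 0.187, -0.003, -0.001]
ft_force: [-0.5, 0.6, -0.0]
width: 0.0872
[ 0.6260271  -0.21316378  0.1285074 ] [ 0.98241129  0.18670236 -0.002925   -0.00131806]
[316.69274493 247.83811014]
[313.05552076 379.4914223 ]
[316.98493921 224.26181436]
[308.43018762 241.90472158]
```

View pics/w1.png

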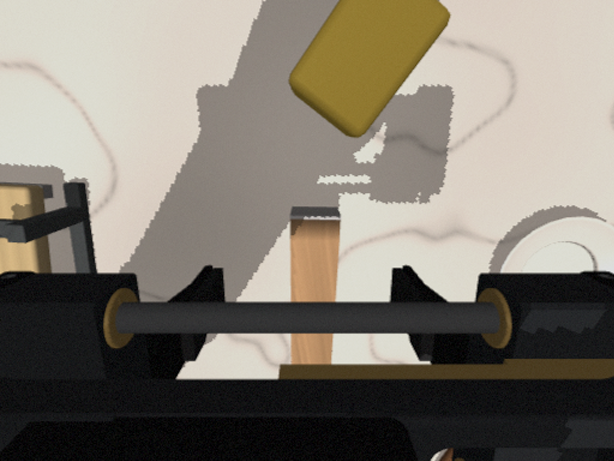

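```bash
python3 - <<'E'
from h import *
p,K,T=load('w1'); a=onz(K,T,290/1.2,219/1.2,.033)[:2];b=onz(K,T,340/1.2,219/1.2,.033)[:2]
print(a,b,np.linalg.norm(a-b),(a+b)/2, np.degrees(np.arctan2((b-a)[0],-(b-a)[1])))
g=(a+b)/2-.018*np.array([np.cos(.368),np.sin(.368)]); print('grip',g)
s=r.read_state(); q=s['eef_rot']; A=2*np.arctan2(q[1],q[0]); e=g-s['ee_pos'][:2]
print(np.degrees(A),e@[np.cos(A),np.sin(A)],e@[np.sin(A),-np.cos(A)])
E
```

```text
[ 0.63721252 -0.19451805] [ 0.65037916 -0.22790694] 0.03589120094768458 [ 0.64379584 -0.21121249] 21.521390058300756
grip [ 0.62700096 -0.217688  ]
21.520911388389987 -0.0007536931412800629 0.0045660555126007234
```

The wrist view shows the wedge heel edge at (290–340,219), centred near column 315, with the jaws straddling it. That is 36 mm wide at 21.5°, which matches the expected size. Next I descend and grip.

```bash
python3 -m jog '[[0,0.45,2,0,0],[0,0,2,0,0],[0,0,2,0,0],[0,0,1.5,0,0],[0,0,1,0,0],[0,0,0.6,0,0],[0,0,0.3,0,0],[0,0,0,0,0],[0,0,0,0,0],[0,0,0,0,0]]' 20; python3 - <<'E'
from h import *
s=r.read_state(); print(s['ee_pos'],s['eef_rot'],s['ft_force'])
E
```

```text
time: 3.2
ee_pos: [0.6295, -0.2186, 0.0346]
eef_rot: [0.982, 0.186, -0.0, 0.0]
ft_force: [-0.7, -0.7, 0.0]
width: 0.0871
[ 0.62953074 -0.21858522  0.03456216] [ 9.82486002e-01  1.86336156e-01 -1.51636983e-04  2.63964637e-04] [-0.66078966 -0.65683241  0.0216235 ]
```

```bash
python3 -m jog '[[-0.2,0,0.5,0,0],[0,0,0.35,0,0],[0,0,0,0,1],[0,0,0,0,1],[0,0,0,0,1],[0,0,0,0,1],[0,0,0,0,1],[0,0,0,0,1],[0,0,0,0,1],[0,0,0,0,1]]' 30; python3 -m jog '[[0,0,-0.5,0,1],[0,0,-1,0,1],[0,0,-1,0,1],[0,0,-1,0,1],[0,0,-1,0,1],[0,0,-1,0,1],[0,0,-1,0,1],[0,0,-0.5,0,1],[0,0,0,0,1],[0,0,0,0,1]]'
```

```text
time: 4.2
ee_pos: [0.6282, -0.2195, 0.0266]
eef_rot: [0.982, 0.186, 0.001, 0.001]
ft_force: [-1.3, -0.2, 0.3]
width: 0.0359
time: 5.2
ee_pos: [0.6286, -0.2196, 0.1045]
eef_rot: [0.982, 0.186, 0.002, 0.001]
ft_force: [-0.4, 0.8, -1.2]
width: 0.0361
```

```bash
python3 -m jog '[[3,0,0,0.055,1],[4.8,0,0,0,1],[4.8,0,0,0,1],[4.8,-1,0,0,1],[2.5,-4,0,0,1],[0,-4.8,0,0,1],[0,-4.8,0,0,1],[0,-4.8,0,0,1],[0,-4.8,0,0,1],[0,-4.8,0,0,1]]'; python3 - <<'E'
from h import *
s=r.read_state(); q=s['eef_rot']; A=2*np.arctan2(q[1],q[0]); e=np.array([.716,.124])-s['ee_pos'][:2]
print(np.degrees(A),e@[np.cos(A),np.sin(A)],e@[np.sin(A),-np.cos(A)])
E
```

```text
time: 6.2
ee_pos: [0.729, 0.1185, 0.089]
eef_rot: [0.989, 0.15, -0.006, 0.004]
ft_force: [0.6, -0.6, -0.2]
width: 0.036
17.20033039649151 -0.010781421436853221 -0.009069881365062347
```

```bash
python3 -m jog '[[0,-0.5,0,-0.02,1],[0,-0.4,1,0,1],[0,0,1.5,0,1],[0,0,1.5,0,1],[0,0,0,0,1],[0,0,0,0,1],[0,0,0,0,1],[0,0,0,0,1],[0,0,0,0,1],[0,0,0,0,1]]'; python3 - <<'E'
from h import *
snap("top","top2"); snap("side","side2")
p,_,_=load('top2'); a=cv2.resize(p[75:275,90:290],None,fx=2.8,fy=2.8,interpolation=cv2.INTER_CUBIC)
cv2.imwrite('pics/top2c.png',cv2.convertScaleAbs(a,alpha=1.4))
p,_,_=load('side2'); cv2.imwrite('pics/side2c.png',cv2.convertScaleAbs(cv2.resize(p[140:340,80:340],None,fx=2.8,fy=2.8,interpolation=cv2.INTER_CUBIC),alpha=1.4))
s=r.read_state(); print(s['ee_pos'],s['eef_rot'])
E
```

```text
time: 7.2
ee_pos: [0.7223, 0.1321, 0.0418]
eef_rot: [0.987, 0.162, -0.009, 0.002]
ft_force: [-1.1, -0.4, -0.3]
width: 0.0355
[0.72226982 0.13226195 0.04177373] [ 0.98674197  0.16202986 -0.00906782  0.00209325]
```

View pics/top2c.png

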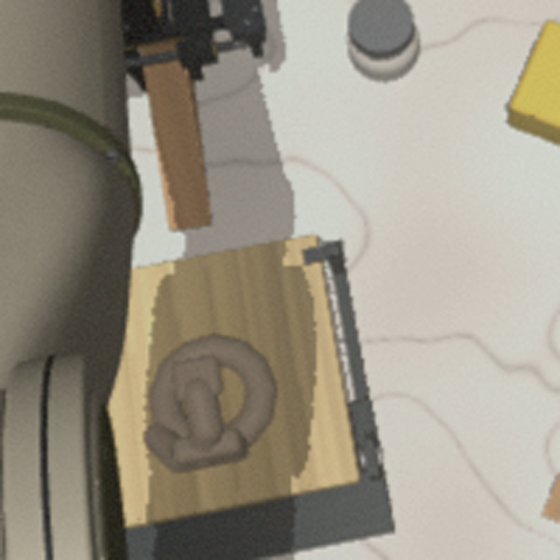

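View pics/side2c.png

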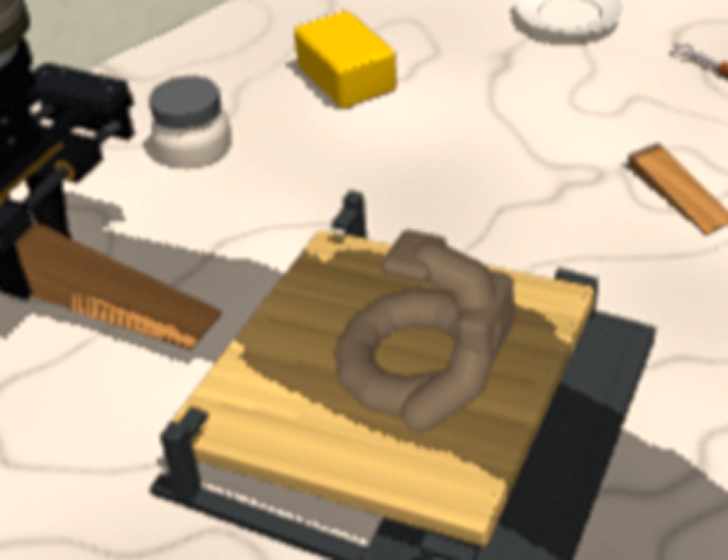

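The top crop shows the wedge tip at (170–212,228), just in front of the lip and square to it. The side crop confirms the tip is low, free of the lip and clear of the posts. I'll work out the tip in stand coordinates.

```bash
cat >> h.py <<'E'
M=np.array([.5573,.0716]); th=np.radians(18.3); SX=-np.array([np.cos(th),np.sin(th)]); SY=np.array([np.sin(th),-np.cos(th)])
def stand(P): d=np.asarray(P)[:2]-M; return np.round([d@SX*1e3,d@SY*1e3],1)
def st():
    s=r.read_state(); q=s['eef_rot']; A=2*np.arctan2(q[1],q[0]); f=s['ft_force']
    print('t',round(s['time'],2),'stand xy mm',stand(s['ee_pos']),'z',round(s['ee_pos'][2],4),'ang',round(np.degrees(A),2),'push',round(-(f[:2]@SX),2),'lat',round(f[:2]@SY,2),'fz',round(f[2],2),'w',round(s['width'],4))
E
python3 - <<'E'
from h import *
p,K,T=load('top2'); f=lambda u,v,z: onz(K,T,90+u/2.8,75+v/2.8,z)
a,b=f(170,231,.018),f(212,226,.018); print(stand(a),stand(b),np.linalg.norm(a-b)); 
a,b=f(145,50,.048),f(190,42,.048); print(stand(a),stand(b))
print('corner',stand(f(317,236,.036)))
st()
E
```

```text
[-32.8 -23.5] [-30.6  11.9] 0.0354256373258723
[-184.5  -16.9] [-184.7   21.4]
corner [ 0.6 98.4]
t 7.3 stand xy mm [-175.7   -5.8] z 0.0418 ang 18.65 push 0.2 lat 0.15 fz -0.82 w 0.0357
```

```bash
python3 -m jog '[[0,0.6,0.5,0.005,1],[0,0,0.5,0,1],[0,0,0.4,0,1],[0,0,0.2,0,1],[0,0,0,0,1],[0,0,0,0,1],[0,0,0,0,1],[0,0,0,0,1],[0,0,0,0,1],[0,0,0,0,1]]'; python3 -c "
from h import *
st()"
```

```text
time: 8.3
ee_pos: [0.7249, 0.126, 0.0266]
eef_rot: [0.987, 0.159, -0.008, 0.002]
ft_force: [-1.3, -0.0, 2.0]
width: 0.036
t 8.3 stand xy mm [-176.2    1. ] z 0.0266 ang 18.33 push -1.24 lat -0.39 fz 1.98 w 0.036
```

```bash
python3 -m jog '[[0,0,0,0,0.5],[0,0,0,0,0.5],[0,0,0,0,0.5],[0,0,0,0,1],[0,0,0,0,1],[0,0,0,0,1],[0,0,0,0,1],[-1,0,0,0,1],[-1,0,0,0,1],[-1,0,0,0,1]]' 10;python3 -c "
from h import *
st()"
python3 -m jog '[[-1,0,0,0,1],[-1,0,0,0,1],[-1,0,0,0,1],[-0.5,0,0,0,1],[0,0,0,0,1],[0,0,0,0,1],[0,0,0,0,1],[0,0,0,0,1],[0,0,0,0,1],[0,0,0,0,1]]';python3 -c "
from h import *
st()"
```

```text
time: 9.3
ee_pos: [0.696, 0.1172, 0.0259]
eef_rot: [0.987, 0.16, -0.008, 0.002]
ft_force: [-0.2, 0.3, -0.4]
width: 0.036
t 9.3 stand xy mm [-146.     0.3] z 0.0259 ang 18.37 push -0.13 lat -0.36 fz -0.42 w 0.036
time: 10.3
ee_pos: [0.6611, 0.1056, 0.0259]
eef_rot: [0.987, 0.16, -0.009, 0.002]
ft_force: [-1.4, 0.1, -0.1]
width: 0.0358
t 10.3 stand xy mm [-109.2    0.4] z 0.0259 ang 18.37 push -1.29 lat -0.56 fz -0.08 w 0.0358
```

```bash
python3 -m jog '[[-0.3,0,0,0,1],[-0.3,0,0,0,1],[-0.3,0,0,0,1],[-0.3,0,0,0,1],[-0.3,0,0,0,1],[-0.3,0,0,0,1],[-0.2,0,0,0,1],[0,0,0,0,1],[0,0,0,0,1],[0,0,0,0,1]]';python3 -c "
from h import *
st()"
```

```text
time: 11.3
ee_pos: [0.643, 0.1, 0.0271]
eef_rot: [0.987, 0.16, -0.005, 0.001]
ft_force: [3.3, 1.0, -2.8]
width: 0.0362
t 11.3 stand xy mm [-90.3  -0. ] z 0.0271 ang 18.39 push 3.45 lat 0.1 fz -2.78 w 0.0362
```

```bash
python3 -m jog '[[0,0,0,0,0.3],[0,0,0,0,0.3],[0,0,0,0,0.3],[1,0,0,0,0.3],[1,0,0,0,0.3],[1,0,0,0,0.3],[0.8,0,0,0,0.3],[0,0,0,0,1],[0,0,0,0,1],[0,0,0,0,1]]' 20;python3 -m jog '[[0,0,0,0,1],[0,0,0,0,1],[0,0,0,0,1],[0,0,0,0,1],[0,0,0,0,1],[0,0,0,0,1],[0,0,0,0,1],[0,0,0,0,1],[0,0,0,0,1],[0,0,0,0,1]]';python3 - <<'E'
from h import *
st()
snap("side","side3");p,_,_=load('side3'); cv2.imwrite('pics/side3c.png',cv2.convertScaleAbs(cv2.resize(p[140:340,80:340],None,fx=2.8,fy=2.8,interpolation=cv2.INTER_CUBIC),alpha=1.4))
E
```

```text
time: 12.3
ee_pos: [0.681, 0.1125, 0.0257]
eef_rot: [0.987, 0.16, -0.008, 0.002]
ft_force: [-1.0, -1.0, 0.2]
width: 0.0441
time: 13.3
ee_pos: [0.6804, 0.112, 0.0261]
eef_rot: [0.987, 0.16, -0.008, 0.002]
ft_force: [-0.4, -0.6, -0.8]
width: 0.0002
t 13.3 stand xy mm [-129.5    0.3] z 0.0261 ang 18.36 push -0.57 lat 0.49 fz -0.8 w 0.0002
```

View pics/side3c.png

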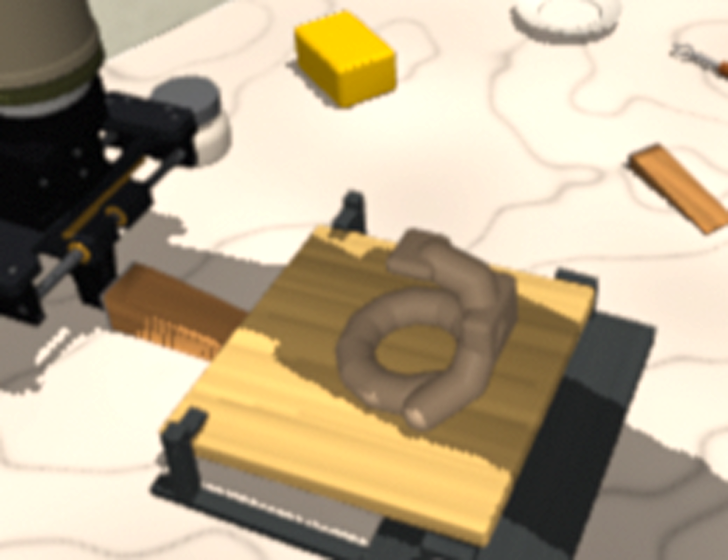

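The side crop shows the wedge under the lip with its free heel at (110–240,290). The board is partly lifted and the shut fingers stand behind the heel. Now I push on the end face in small steps.

```bash
S='python3 -c "from h import *
st()"'; python3 -m jog '[[-0.4,0,0,0,1],[-0.4,0,0,0,1],[-0.3,0,0,0,1],[-0.2,0,0,0,1],[-0.2,0,0,0,1],[-0.2,0,0,0,1],[-0.2,0,0,0,1],[-0.2,0,0,0,1],[-0.2,0,0,0,1],[-0.2,0,0,0,1]]' >/dev/null; eval "$S"; python3 -m jog '[[-0.2,0,0,0,1],[-0.2,0,0,0,1],[-0.2,0,0,0,1],[-0.2,0,0,0,1],[-0.2,0,0,0,1],[-0.2,0,0,0,1],[-0.2,0,0,0,1],[-0.2,0,0,0,1],[-0.2,0,0,0,1],[-0.2,0,0,0,1]]' >/dev/null; eval "$S"
```

```text
t 14.35 stand xy mm [-105.6    0. ] z 0.0278 ang 18.38 push 4.35 lat -0.08 fz -0.5 w 0.0004
t 15.35 stand xy mm [-83.7   0.1] z 0.0279 ang 18.39 push 4.11 lat 0.2 fz -2.15 w 0.0006
```

```bash
S='python3 -c "from h import *
st()"'; python3 -m jog '[[-0.05,0,0,0,1],[-0.05,0,0,0,1],[-0.05,0,0,0,1],[-0.05,0,0,0,1],[-0.05,0,0,0,1],[-0.05,0,0,0,1],[-0.05,0,0,0,1],[-0.05,0,0,0,1],[-0.05,0,0,0,1],[-0.05,0,0,0,1]]' >/dev/null; eval "$S"
```

```text
t 16.35 stand xy mm [-78.3   0.1] z 0.028 ang 18.38 push 4.33 lat -0.32 fz -1.67 w 0.0005
```

```bash
S='python3 -c "from h import *
st()"'; python3 -m jog '[[-0.05,0,0,0,1],[-0.05,0,0,0,1],[-0.05,0,0,0,1],[-0.05,0,0,0,1],[-0.05,0,0,0,1],[-0.05,0,0,0,1],[0,0,0,0,1],[0,0,0,0,1],[-0.05,0,0,0,1],[-0.05,0,0,0,1]]' >/dev/null; eval "$S"
```

```text
t 17.35 stand xy mm [-73.9   0.1] z 0.0281 ang 18.39 push 4.47 lat -0.1 fz -1.74 w 0.0006
```

```bash
S='python3 -c "from h import *
st()"'; python3 -m jog '[[0,0,0,0,1],[0,0,0,0,1],[0,0,0,0,1],[0,0,0,0,1],[-0.05,0,0,0,1],[-0.05,0,0,0,1],[-0.05,0,0,0,1],[-0.05,0,0,0,1],[-0.05,0,0,0,1],[-0.05,0,0,0,1]]' >/dev/null; eval "$S"
```

```text
t 18.35 stand xy mm [-71.8   0. ] z 0.0285 ang 18.39 push 6.61 lat -0.06 fz -2.17 w 0.0001
```

```bash
S='python3 -c "from h import *
st()"'; python3 -m jog '[[0,0,0,0,1],[0,0,0,0,1],[0,0,0,0,1],[0,0,0,0,1],[0,0,0,0,1],[-0.05,0,0,0,1],[-0.05,0,0,0,1],[-0.05,0,0,0,1],[-0.05,0,0,0,1],[-0.05,0,0,0,1]]' >/dev/null; eval "$S"
```

```text
t 19.35 stand xy mm [-71.8  -0. ] z 0.0295 ang 18.4 push 6.28 lat 0.72 fz -2.14 w 0.0006
```

```bash
S='python3 -c "from h import *
st()"'; python3 -m jog '[[-0.05,0,0.02,0,1],[-0.05,0,0.02,0,1],[-0.05,0,0.02,0,1],[-0.05,0,0,0,1],[-0.08,0,0,0,1],[-0.08,0,0,0,1],[-0.08,0,0,0,1],[-0.08,0,0,0,1],[-0.08,0,0,0,1],[-0.08,0,0,0,1]]' >/dev/null; eval "$S"
```

```text
t 20.35 stand xy mm [-71.5  -0.2] z 0.0315 ang 18.44 push 7.69 lat 0.31 fz -2.5 w 0.0009
```

```bash
S='python3 -c "from h import *
st()"'; python3 -m jog '[[0,0,0.1,0,1],[0,0,0.1,0,1],[0,0,0.1,0,1],[-0.05,0,0.05,0,1],[-0.08,0,0.03,0,1],[-0.08,0,0.03,0,1],[-0.1,0,0.03,0,1],[-0.12,0,0.03,0,1],[-0.12,0,0.03,0,1],[-0.12,0,0.03,0,1]]' >/dev/null; eval "$S"
```

```text
t 21.35 stand xy mm [-71.5  -0.1] z 0.0289 ang 18.46 push 9.42 lat 0.72 fz -2.47 w 0.0004
```

```bash
S='python3 -c "from h import *
st()"'; python3 -m jog '[[-0.12,0,0.05,0,1],[-0.12,0,0.05,0,1],[-0.12,0,0.05,0,1],[-0.12,0,0.05,0,1],[-0.14,0,0.05,0,1],[-0.14,0,0.05,0,1],[-0.15,0,0.05,0,1],[-0.15,0,0.05,0,1],[-0.15,0,0.05,0,1],[-0.15,0,0.05,0,1]]' >/dev/null; eval "$S"
```

```text
t 22.35 stand xy mm [-71.4  -0.1] z 0.0292 ang 18.52 push 9.37 lat 0.81 fz -0.7 w 0.0003
```

```bash
S='python3 -c "from h import *
st()"'; python3 -m jog '[[-0.15,0,0.05,0,1],[-0.15,0,0.05,0,1],[-0.17,0,0.05,0,1],[-0.17,0,0.05,0,1],[-0.18,0,0.05,0,1],[-0.18,0,0.05,0,1],[-0.2,0,0.05,0,1],[-0.2,0,0.05,0,1],[-0.2,0,0.05,0,1],[-0.2,0,0.05,0,1]]' >/dev/null; eval "$S"
```

```text
t 23.35 stand xy mm [-71.1  -0.2] z 0.0299 ang 18.61 push 11.05 lat 1.87 fz -2.25 w 0.0003
```

```bash
S='python3 -c "from h import *
st()"'; python3 -m jog '[[-0.2,0,0.05,0,1],[-0.2,0,0.05,0,1],[-0.2,0,0.05,0,1],[-0.2,0,0.05,0,1],[-0.22,0,0.05,0,1],[-0.22,0,0.05,0,1],[-0.22,0,0.05,0,1],[-0.22,0,0.05,0,1],[-0.22,0,0.05,0,1],[-0.22,0,0.05,0,1]]' >/dev/null; eval "$S"
```

```text
t 24.35 stand xy mm [-71.   -0.3] z 0.0312 ang 18.72 push 12.63 lat -0.32 fz -2.54 w 0.0004
```

The push is now about 12.6 N against about 4.4 N while lifting, roughly 2.6 times once the −0.6 N sensor bias is removed. I back off and check.

```bash
python3 -m jog '[[0.2,0,0,0,1],[0.5,0,0,0,1],[1,0,0,0,1],[1.5,0,0,0,1],[1.5,0,-1,0,1],[1,0,-2,0,1],[0,0,-4,0,1],[0,0,-4,0,1],[0,0,-4,0,1],[0,0,-3,0,1]]'; python3 -m jog '[[0,4,0,0,1],[0,4,0,0,1],[0,4,0,0,1],[0,4,0,0,1],[0,4,0,0,1],[0,4,0,0,1],[0,0,0,0,1],[0,0,0,0,1],[0,0,0,0,1],[0,0,0,0,1]]'; python3 - <<'E'
from h import *
snap("side","side4");snap("top","top4")
p,_,_=load('side4');q,_,_=load('top4')
a=cv2.resize(p[170:340,120:330],(500,405),interpolation=cv2.INTER_CUBIC); b=cv2.resize(q[110:290,100:225],(281,405),interpolation=cv2.INTER_CUBIC)
cv2.imwrite('pics/fin.png',cv2.convertScaleAbs(np.hstack([a,b]),alpha=1.4))
st()
E
```

```text
time: 25.35
ee_pos: [0.6514, 0.1047, 0.2136]
eef_rot: [0.985, 0.162, 0.059, -0.009]
ft_force: [-0.1, 0.5, -0.1]
width: 0.0004
time: 26.35
ee_pos: [0.7335, -0.1268, 0.2178]
eef_rot: [0.984, 0.165, 0.059, -0.011]
ft_force: [0.2, -0.6, -0.2]
width: 0.0004
t 26.45 stand xy mm [-105.   243.6] z 0.218 ang 19.09 push 0.47 lat 0.49 fz -0.14 w 0.0004
```

View pics/fin.png

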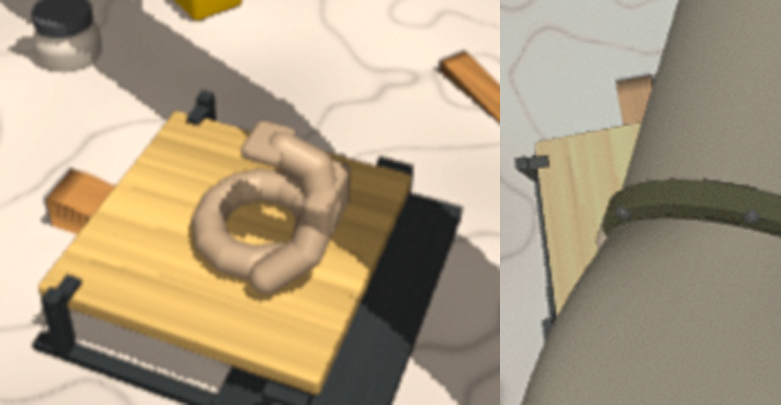

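The side half shows the board raised up to the post tabs and the wedge heel sticking out at (50–110,200). In the top half the heel shows at (618–650,80). A quick triangulation of the lip corner's height, then I hand in.

```bash
python3 - <<'E'
from h import *
def tri(a,b):
    (o1,d1),(o2,d2)=a,b; A=np.c_[d1,-d2]; s=np.linalg.lstsq(A,o2-o1,rcond=None)[0]; p,q=o1+d1*s[0],o2+d2*s[1]; return (p+q)/2,np.linalg.norm(p-q)
for tn,sn,tp,sp in (("top4","side4",(100+37*.445,110+143*.444),(120+40*.42,170+290*.42)),("top1","side1",(100+63/3.5,145+103/3.5),None)):
    p,K,T=load(tn)
    if sp:
        _,K2,T2=load(sn); X,e=tri(ray(K,T,*tp),ray(K2,T2,*sp)); print('lip corner',X.round(4),stand(X),'gap',e)
p,K,T=load('top4'); a=onz(K,T,100+118*.445,110+79*.444,.033); print('heel left corner stand',stand(a))
_,K2,T2=load('side4'); print('heel left side',stand(onz(K2,T2,120+47*.42,170+201*.42,.033)),stand(onz(K2,T2,120+72*.42,170+170*.42,.033)))
print('job',r.close_job())
E
```

```text
lip corner [0.5276 0.1683 0.041 ] [  -2.2 -101.1] gap 0.0017378706456761207
heel left corner stand [-56.7 -12.4]
heel left side [-53.6 -21.6] [-54.9  14.8]
the job is handed in; nothing more can be done
job None
```

I fetched the large wedge, put its thin end under the drooping lip and slid it in with a light grip. I then released it and pushed it home on its end face with shut fingers, backed off and handed in at about 26 s. No verdict was reported, and I submitted without resolving one check that disagreed.

**Checks that agreed:**
- **Push force:** it was steady at about 4.4 N while lifting the board and stopped at about 12.6 N. That is roughly 2.6 times, allowing for a sensor offset of about −0.6 N. The wedge hardly advanced over the last few pushes, as expected with the board against its stops.
- **Wedge depth:** the heel sits about 55 mm outside the lip, so the tip is about 105 mm in. The wedge is about 25.4 mm high at the lip, within the 22–26 mm range for level.
- **Wedge position:** the side view put its centre line about 3 mm off the lip's middle. The tool was within about 0.5° of square, and nothing was touching the wedge.

**Checks that disagreed or were not made:**
- **Lip height:** triangulating the board's front corner gave about 41 mm, where a level board top should be about 50 mm. I picked that corner by eye from coarse crops and it may have been the wrong edge. I trusted the force and depth instead.
- **Heel corner:** the top and side views differed by about 9 mm on the heel's left corner (y = −12 mm against −22 mm).
- **Held force:** the force left on the wedge after letting go cannot be measured directly.
- **Other things:** I checked them only by eye. None looked disturbed where they were in view.

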